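# Clear and hold open the bur box

### The job

The sprung lid of the steel bur box falls shut unless it is held. Take the grey stone cone off the lid and stand it upright on its wide end in the blue tray, then raise the lid to 60 degrees from closed, give or take 6, and hold it there, still, so that a bur can be picked out from the far side. Finish while the gripper is holding the lid open, with nothing else propping it, and leave the ring and the spoon where they are.

Things in the scene. Friction and masses are not known exactly. Their poses are not given: they have to be found in the camera images.
- burbox: Fixed steel bur box, 130 (x) by 200 (y) by 50 mm high without its lid, with rows of burs inside. Origin: centre of the underside, on the table. Its x axis points from the hinged side (nearer the robot) to the side that opens; z up. The green lid, 4 mm thick, covers the whole top; closed, its upper face is 54 mm above the table.
- lid (a joint): Angle of the lid in rad: 0 closed, growing as it opens, stop at 1.9; 60 degrees is 1.047. The hinge runs along the box's y axis at its near top edge: the far edge rises and swings back towards the robot. Lid of 0.35 kg plus spring: it falls shut from any angle when let go; closing moment 0.15 to 0.35 N m, so about 2 to 4 N at the handle.
- lid_hinge (a point): Point on the lid's hinge line, in the middle of the near top edge of the box: at (-65, 0, 50) mm in the box's frame. Turns with the lid: its x axis points along the lid from the hinge to the opening edge, its y axis along the hinge, z out of the lid's upper face.
- lid_handle (a point): Centre of the grip bar of the lid's brass handle, turning with the lid: (95, -30, 49) mm from lid_hinge in the lid's axes. The handle is a rigid arch standing on the lid: a round bar 10 mm thick and 70 mm long, parallel to the hinge (box's y), its axis 45 mm above the lid's upper face, on a 10 mm post at each end. It can turn between the finger pads as the lid swings.
- cone: Loose blunt cone of grey abrasive stone, 36 mm across at the foot, 24 mm at the top, 52 mm high, about 0.06 to 0.13 kg. Starts standing on the closed lid beside the handle (on its +y side of the box). Origin: centre of the wide underside; z axis points to the narrow top.
- tray: Fixed square blue tray, 140 by 140 mm, walls 12 mm high and 4 mm thick. Origin: centre of the underside, on the table; the inner floor lies about 4 mm above it.
- ring: Loose cast gold-tone ring, lying flat, 25 mm across, 7 mm high; to be left alone. Origin: centre of the underside.
- spoon: Loose white ceramic spoon, 150 mm long; to be left alone. Origin: on the underside; x axis along its length.
Not all that is in view belongs to the job. What is shaped like the cone but purple is not meant.

How it is judged (in metres and radians):
On the way:
1. the cone stands upright in the blue tray, released, with the lid still shut (x of cone in the frame of tray between -0.052 and 0.052 m and y of cone in the frame of tray between -0.052 and 0.052 m and z of cone in the frame of tray below 0.01 m and angle between cone's own z axis and vertical below 0.12 rad and linear speed of cone below 0.02 m/s and contact force between the fingers and cone below 0.05 N and contact force between cone and tray above 0.2 N and value of joint lid below 0.1 rad), for 0.2 s.
At the end, for the whole second after the job is handed in: Lid still at 60 +/- 6 degrees, held by the fingers (over 0.5 N), touched by no loose thing; cone released, upright (within 0.12 rad) on the tray floor, within 52 mm of its centre along each side; ring within 20 mm and spoon within 30 mm of where they began (x of cone in the frame of tray between -0.052 and 0.052 m and y of cone in the frame of tray between -0.052 and 0.052 m and z of cone in the frame of tray below 0.01 m and angle between cone's own z axis and vertical below 0.12 rad and linear speed of cone below 0.02 m/s and contact force between the fingers and cone below 0.05 N and contact force between cone and tray above 0.2 N and value of joint lid between 0.942 and 1.152 rad and velocity of joint lid between -0.05 and 0.05 rad/s and contact force between the fingers and burbox above 0.5 N and contact force between each of cone, ring, spoon and burbox below 0.05 N and distance of ring from where it was at the start of the episode below 0.02 m and distance of spoon from where it was at the start of the episode below 0.03 m); the arm keeps its last pose, push and grip.
It fails at once if the ring is moved more than 20 mm (distance of ring from where it was at the start of the episode above 0.02 m).
It fails at once if the spoon is moved more than 30 mm (distance of spoon from where it was at the start of the episode above 0.03 m).
It fails at once if the lid is raised with the cone still on it (value of joint lid above 0.15 rad and contact force between cone and burbox above 0.1 N).
It also fails if it takes over 53 s, if anything falls off the work surface, if the arm or the gripper's body presses on something with over 40 N, if the wrist force passes 120 N, or if a joint passes its speed limit or range.

### The arm

A 7-joint arm with a two-finger parallel gripper is mounted at the origin on the work surface. World frame = base frame: x ahead of the robot, y to its left, z up, the work surface at z = 0. Lengths are in mm, angles in rad, forces in N, time in s.
With the tool pointing down it reaches from about 425 to 950 mm from the base axis. Payload 4.7 kg.
Tool frame: the origin (TCP) lies on the centre line of the jaws, within the pads' length; the fingertips stand 17 mm ahead of it and the grasp point (between the pads) lies 2 mm behind it (nose_length is the distance from the TCP to the fingertips, in mm); z points along the fingers, y is the line along which they close (so a half turn about z gives the same grasp; the last joint's range is limited). The gripper opens to 87 mm and grips with 3 to 60 N. Pads are 19 mm wide; open, the fingers measure 117 mm over their backs; the gripper's body (75 mm by 190 mm) begins 51 mm behind the grasp point.
Start: joints at [1.145, 0.469, -0.049, 1.532, 0.024, 1.141, -0.082], TCP at [260.913, -622.553, 239.573] pointing down, gripper open.
Joint ranges: [-2.59, 2.59], [-0.33, 1.99], [-1.39, 1.29], [0.1, 2.45], [-1.04, 4.18], [0.21, 1.99], [-2.66, 2.66]. Speed limits (rad/s): [2.57, 2.57, 3.14, 3.14, 3.14, 3.14, 3.14].

### API

Orientations are given as a rotation vector (axis times angle).
In Python, from cell import * gives the robot as it stands.
- The arm moves only by the tool apply_moves, never from a script. Its argument "rows" is a list of rows, each an object with "fingers": the opening, from 0 (shut) to 1 (fully open); "slide": the shift along the tool's x, y, z in m, a list of three; "turn": the turn about the tool's z in rad. A call has 1 to 20 rows; each row is the pose to reach, as a shift and turn from the pose commanded when the call began, along the tool's axes at that moment; what a row does not reach only later rows make up. A row lasts 1/10 s, in which the tool goes at most 50 mm and 8.59 degrees, less where a joint would pass 70% of its speed; a pose out of reach is approached as far as the arm can. A call with a gripper value outside its range is refused whole. The fingers move at their own pace and stop on an object; "grip_force" is the grip in N (left out, the last holds). Time passes only in rows, so rows that repeat a pose let the fingers close. It gives the time, the measured TCP pose, the force, the opening and the grip force at its end, in the units of the state.
- read_state(): the state, without advancing time (a new reading comes with each control period).
- capture(name): name is "scene" or "top" or "wrist"; returns a dict with "image" (420x560x3 uint8, blue, green, red), "z_map" (420x560 float32, mm along the optical axis (not along the pixel's ray), 0 where there is no reading), "mtx" (3x3 intrinsics, pixels), "R" (3x3) and "t" (3): a world point X has camera coordinates R X + t; the wrist camera has in their place "hand_eye" (4x4, takes a point from camera to tool coordinates, whose origin is the TCP and whose axes are the flange's). Camera axes: x right, y down, z forward; pixel columns grow to the right and rows downward; lengths in mm; the calibration is good to about 2 mm. A picture is of the moment at which its call begins: read the wrist's pose just before it.
- finish_job(): hands the job in; it is judged then, once.
The state is a dict: "clock": time; "qpos": joint angles; "qd": joint speeds; "joint_torque": joint torques, N m; "eef_pos": TCP position; "tcp_rot": TCP orientation; "wrist_force": force on the tool from outside, world axes, zero at the start; "ft_torque": the same for the moment, N m; "width": finger opening in mm; "gripper_force": force on a finger pad.
Only numpy, scipy, OpenCV 4.12 (cv2) and the standard library are available. Lean on these libraries where they do the work, as an engineer would, in place of code of your own. Each camera call takes 0.05 s, during which the arm holds its last target. There are 200 camera calls.

## Working session

There is one attempt and no reset: what is moved stays moved. The work goes in short steps, Python scripts to look and compute and a tool call to move; the robot and the scene stay as the last step left them, time stands still between calls to the robot, and variables do not carry over. Pictures are saved under pics/ and viewed, at most 10 in all, crops included, and the job is handed in when it is done.

Besides the shell and the picture viewer there is one more tool, called after "Call:" as name([rows], argument=value, ...), one row to a line, values as JSON. apply_moves: Moves the arm, as the interface text tells. Its arguments: {"type":"object","properties":{"rows":{"type":"array","items":{"type":"object","properties":{"fingers":{"type":"number"},"slide":{"type":"array","items":{"type":"number"}},"turn":{"type":"number"}}}},"grip_force":{"type":"number"}},"required":["rows"]}

```bash
ls; mkdir -p pics; python3 - <<'E'
from cell import *
import cv2,numpy as np,pickle
s=read_state();print({k:np.round(v,3) for k,v in s.items()})
d={}
for n in("scene","top"):
    c=capture(n);d[n]=c;cv2.imwrite(f"pics/{n}0.png",c["image"])
    print(n,c["mtx"].round(1).tolist(),(-c["R"].T@c["t"]).round(0),c["R"].round(2).tolist())
pickle.dump(d,open("d0.pkl","wb"))
E
```

```text
pics
{'clock': np.float64(0.0), 'qpos': array([ 1.145,  0.469, -0.049,  1.534,  0.024,  1.141, -0.082]), 'qd': array([ 0.001, -0.001, -0.   , -0.002,  0.   , -0.001,  0.001]), 'joint_torque': array([-0.0000e+00, -5.0797e+01, -8.1000e-02, -2.3615e+01, -6.2000e-02,
        3.8000e-02,  0.0000e+00]), 'eef_pos': array([ 260.664, -622.017,  238.491]), 'tcp_rot': array([-3.078e+00, -6.190e-01,  1.000e-03]), 'wrist_force': array([-0.613,  0.084, -0.198]), 'ft_torque': array([ 0.023,  0.036, -0.051]), 'gripper_force': np.float64(0.0), 'width': np.float64(87.0)}
scene [[410.8, 0.0, 285.3], [0.0, 410.8, 208.1], [0.0, 0.0, 1.0]] [948. 244. 812.] [[-0.56, 0.83, 0.01], [0.7, 0.48, -0.53], [-0.45, -0.29, -0.84]]
top [[424.7, 0.0, 278.7], [0.0, 424.7, 212.8], [0.0, 0.0, 1.0]] [ 424.   18. 1118.] [[-0.01, -1.0, 0.01], [-0.99, 0.0, -0.14], [0.14, -0.01, -0.99]]
```

View pics/scene0.png

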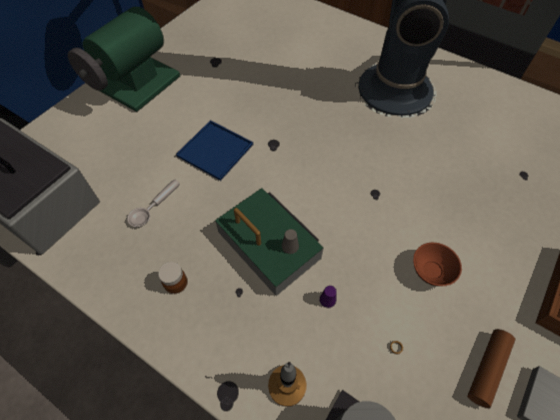

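View pics/top0.png

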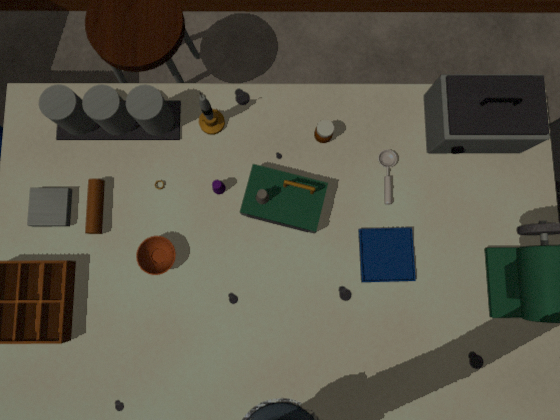

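The scene image shows the box lid at (270,238), the handle at (248,227), the cone at (290,241) and the tray at (215,150). In the top image the lid is at (285,198), the handle at (300,185), the cone at (263,196), the tray at (387,254), the spoon at (388,175) and the ring at (160,184). Next I measure them.

```bash
cat > h.py <<'E'
import cv2,numpy as np
def ray(c,uv,z):
    uv=np.atleast_2d(uv).astype(float);K=np.linalg.inv(c["mtx"])
    d=(np.c_[uv,np.ones(len(uv))]@K.T)@c["R"]; o=-c["R"].T@c["t"]
    return o+d*((z-o[2])/d[:,2])[:,None]
def cloud(c):
    v,u=np.indices(c["z_map"].shape);K=np.linalg.inv(c["mtx"])
    p=np.stack([u,v,np.ones_like(u)],-1)@K.T*c["z_map"][...,None]
    return (p-c["t"])@c["R"]
def hsv(c):return cv2.cvtColor(c["image"],cv2.COLOR_BGR2HSV)
def big(m,roi=None):
    m=m.astype(np.uint8)
    if roi:
        k=np.zeros_like(m);k[roi[1]:roi[3],roi[0]:roi[2]]=1;m=m*k
    return max(cv2.findContours(m,cv2.RETR_EXTERNAL,cv2.CHAIN_APPROX_NONE)[0],key=cv2.contourArea)
def rect(c,cnt,z):
    p=ray(c,cnt[:,0],z)[:,:2].astype(np.float32);return cv2.minAreaRect(p)
E
python3 - <<'E'
import pickle;from h import *
d=pickle.load(open("d0.pkl","rb"))
R={"top":dict(box=(230,155,340,240),tray=(350,220,425,290)),"scene":dict(box=(205,180,335,300),tray=(170,115,260,185))}
for n,c in d.items():
    h=hsv(c);P=cloud(c);H,S,V=h[...,0],h[...,1],h[...,2]
    print(n)
    print(" lid",rect(c,big((H>60)&(H<95)&(S>90)&(P[...,2]>40),R[n]["box"]),54))
    print(" tray",rect(c,big((H>98)&(H<130)&(S>120),R[n]["tray"]),12))
    m=np.zeros(H.shape,bool);x0,y0,x1,y1=R[n]["box"];m[y0:y1,x0:x1]=1
    o=m&(H<25)&(S>130)&(V>60)&(P[...,2]>85)
    print(" handle",rect(c,big(o),99), P[o].mean(0), np.percentile(P[o][:,2],[5,50,95]))
    k=m&(P[...,2]>62)&(S<90)
    q=P[k];print(" cone",len(q),np.percentile(q,[2,50,98],axis=0).round(0).tolist())
    t=k&(P[...,2]>100);print(" conetop",t.sum(),rect(c,big(t),106))
    for nm,uv in (("ring",(160,184)),("purple",(218,187)),("bottle",(325,130)),("spoon",(388,190)),("spoonhead",(389,158))):
        if n=="top":print(nm,ray(c,uv,5).round(0),P[uv[1],uv[0]].round(0))
E
```

```text
scene
 lid ((616.548583984375, -9.642181396484375), (197.13975524902344, 129.40260314941406), 75.32836151123047)
 tray ((474.5968017578125, -276.1767883300781), (139.78848266601562, 139.93609619140625), 1.0922646522521973)
 handle ((638.8878173828125, -43.54736328125), (86.12928009033203, 10.841388702392578), 73.97828674316406) [643.31602586 -39.46141298 110.82294947] [ 96.95587852 101.90531033 104.49993619]
 cone 329 [[607.0, 33.0, 63.0], [625.0, 51.0, 98.0], [948.0, 244.0, 812.0]]
 conetop 155 ((618.2659301757812, 46.70156478881836), (24.400922775268555, 21.547374725341797), 33.860496520996094)
top
 lid ((616.2677612304688, -10.9169921875), (196.9883270263672, 129.4236297607422), 75.21717071533203)
 tray ((472.388916015625, -278.50860595703125), (137.3034210205078, 138.76889038085938), 1.2334481477737427)
 handle ((638.3876342773438, -46.528228759765625), (76.478759765625, 10.868612289428711), 76.58443450927734) [638.26258001 -45.83795813 101.97098494] [ 98.08677962 102.34811647 105.38973975]
 cone 173 [[424.0, 18.0, 65.0], [610.0, 41.0, 104.0], [627.0, 59.0, 1118.0]]
 conetop 112 ((616.1287231445312, 44.72844314575195), (21.798267364501953, 22.15250587463379), 89.8315200805664)
ring [[662. 317.   5.]] [663. 319.  -0.]
purple [[653. 163.   5.]] [644. 157.  49.]
bottle [[ 811. -126.    5.]] [ 792. -119.   60.]
spoon [[ 644. -291.    5.]] [ 641. -287.   19.]
spoonhead [[ 732. -298.    5.]] [ 732. -298.    3.]
```

```bash
python3 - <<'E'
import pickle;from h import *
c=pickle.load(open("d0.pkl","rb"))["top"];P=cloud(c)
g=P[220:330,480:560].reshape(-1,3);g=g[(g[:,2]>30)&(g[:,2]<500)];print(np.percentile(g,[1,50,99],axis=0).round(0))
g=P[70:160,420:555].reshape(-1,3);g=g[(g[:,2]>30)&(g[:,2]<500)];print(np.percentile(g,[1,50,99],axis=0).round(0))
# line fit of box yaw from depth-free rects average: centre and yaw
yaw=np.radians(75.27-90);C=np.array([616.4,-10.3]);X=np.array([np.cos(yaw),np.sin(yaw)]);Y=np.array([-X[1],X[0]])
print("handle pred",C+30*X-30*Y)
E
```

```text
[[ 318. -622.   36.]
 [ 415. -578.  164.]
 [ 534. -558.  189.]]
[[ 744. -646.   35.]
 [ 811. -505.  141.]
 [ 911. -398.  168.]]
handle pred [637.78611149 -46.94197368]
```

Call:
apply_moves([
  {"slide": [0, 0, -0.05], "turn": 0, "fingers": 1},
  {"slide": [0, 0, -0.1], "turn": 0, "fingers": 1},
], grip_force=25)

```text
clock: 0.3
eef_pos: [260.4, -621.5, 338.3]
tcp_rot: [-3.075, -0.618, 0.002]
wrist_force: [0.9, -1.2, 1.3]
width: 87.2
gripper_force: 0.0
```

Call:
apply_moves([
  {"slide": [0.037, -0.03, 0], "turn": -0.06, "fingers": 1},
  {"slide": [0.073, -0.06, 0], "turn": -0.12, "fingers": 1},
  {"slide": [0.11, -0.09, 0], "turn": -0.18, "fingers": 1},
  {"slide": [0.147, -0.119, 0], "turn": -0.24, "fingers": 1},
  {"slide": [0.183, -0.149, 0], "turn": -0.3, "fingers": 1},
  {"slide": [0.22, -0.179, 0], "turn": -0.36, "fingers": 1},
  {"slide": [0.257, -0.209, 0], "turn": -0.42, "fingers": 1},
  {"slide": [0.293, -0.239, 0], "turn": -0.48, "fingers": 1},
  {"slide": [0.33, -0.269, 0], "turn": -0.54, "fingers": 1},
  {"slide": [0.367, -0.299, 0], "turn": -0.6, "fingers": 1},
  {"slide": [0.403, -0.329, 0.02], "turn": -0.66, "fingers": 1},
  {"slide": [0.44, -0.358, 0.04], "turn": -0.72, "fingers": 1},
  {"slide": [0.477, -0.388, 0.06], "turn": -0.78, "fingers": 1},
  {"slide": [0.513, -0.418, 0.08], "turn": -0.85, "fingers": 1},
  {"slide": [0.55, -0.448, 0.1], "turn": -0.918, "fingers": 1},
  {"slide": [0.5866, -0.478, 0.12], "turn": -0.918, "fingers": 1},
  {"slide": [0.5866, -0.478, 0.14], "turn": -0.918, "fingers": 1},
  {"slide": [0.5866, -0.478, 0.16], "turn": -0.918, "fingers": 1},
  {"slide": [0.5866, -0.478, 0.16], "turn": -0.918, "fingers": 1},
  {"slide": [0.5866, -0.478, 0.16], "turn": -0.918, "fingers": 1},
])

```text
clock: 2.3
eef_pos: [617.1, 44.6, 179.5]
tcp_rot: [-2.487, -1.919, 0.001]
wrist_force: [0.0, 0.2, 0.2]
width: 86.9
gripper_force: 0.0
```

```bash
cat >> h.py <<'E'
from scipy.spatial.transform import Rotation as Ro
def yaw(s):
    M=Ro.from_rotvec(s["tcp_rot"]).as_matrix();return M,np.degrees(np.arctan2(M[1,1],M[0,1]))
E
python3 - <<'E'
from cell import *;from h import *
s=read_state();M,a=yaw(s);print(s["eef_pos"],a,M.round(3).tolist(),s["qpos"].round(2),s["clock"])
w=capture("wrist");cv2.imwrite("pics/w1.png",w["image"])
# cone + handle from wrist view
T=w["hand_eye"];v,u=np.indices(w["z_map"].shape)
p=np.stack([u,v,np.ones_like(u)],-1)@np.linalg.inv(w["mtx"]).T*w["z_map"][...,None]
p=(p@T[:3,:3].T+T[:3,3])@M.T+s["eef_pos"]
h=hsv(w);z=p[...,2];r=np.hypot(p[...,0]-617,p[...,1]-46)
k=(z>100)&(z<112)&(r<30)
print("conetop",k.sum(),p[k].mean(0).round(1),[((p[k][:,i].min()+p[k][:,i].max())/2).round(1) for i in(0,1)],np.percentile(z[k],[5,50,95]).round(1))
k=(z>85)&(z<112)&(h[...,1]>130)&(h[...,0]<25);print("handle",k.sum(),p[k].mean(0).round(1) if k.any() else 0)
E
```

```text
[617.08893683  44.64396147 179.45032768] -14.69375641270174 [[0.254, 0.967, -0.001], [0.967, -0.254, -0.0], [-0.0, -0.001, -1.0]] [ 0.24  0.49 -0.52  1.71  0.28  1.01 -0.64] 2.3
conetop 1148 [615.5  44.9 105.5] [np.float64(615.5), np.float64(44.0)] [102.3 105.7 106.8]
handle 253 [641.3 -28.6 102.8]
```

Call:
apply_moves([
  {"slide": [0, -0.001, 0.03], "turn": 0, "fingers": 1},
  {"slide": [0, -0.001, 0.06], "turn": 0, "fingers": 1},
  {"slide": [0, -0.001, 0.085], "turn": 0, "fingers": 1},
  {"slide": [0, -0.001, 0.102], "turn": 0, "fingers": 0.7},
  {"slide": [0, -0.001, 0.102], "turn": 0, "fingers": 0.5},
  {"slide": [0, -0.001, 0.102], "turn": 0, "fingers": 0.4},
  {"slide": [0, -0.001, 0.102], "turn": 0, "fingers": 0.2},
  {"slide": [0, -0.001, 0.102], "turn": 0, "fingers": 0.2},
  {"slide": [0, -0.001, 0.102], "turn": 0, "fingers": 0.2},
  {"slide": [0, -0.001, 0.102], "turn": 0, "fingers": 0.2},
], grip_force=25)

```text
clock: 3.35
eef_pos: [616.5, 45.3, 78.1]
tcp_rot: [2.486, 1.919, 0.001]
wrist_force: [-0.5, -0.1, -0.3]
width: 39.2
gripper_force: 0.0
```

Call:
apply_moves([
  {"slide": [0, 0, 0], "turn": 0, "fingers": 0.2},
  {"slide": [0, 0, 0], "turn": 0, "fingers": 0.2},
  {"slide": [0, 0, 0], "turn": 0, "fingers": 0.2},
  {"slide": [0, 0, 0], "turn": 0, "fingers": 0.2},
  {"slide": [0, 0, 0], "turn": 0, "fingers": 0.2},
])

```text
clock: 3.85
eef_pos: [616.5, 45.3, 77.8]
tcp_rot: [2.486, 1.919, 0.001]
wrist_force: [0.2, -0.0, 2.5]
width: 32.0
gripper_force: 25.0
```

Call:
apply_moves([
  {"slide": [0, 0, -0.005], "turn": 0, "fingers": 0.2},
  {"slide": [0, 0, -0.015], "turn": 0, "fingers": 0.2},
  {"slide": [0, 0, -0.035], "turn": 0, "fingers": 0.2},
  {"slide": [0, 0, -0.06], "turn": 0, "fingers": 0.2},
  {"slide": [0, 0, -0.08], "turn": 0, "fingers": 0.2},
  {"slide": [0, 0, -0.085], "turn": 0, "fingers": 0.2},
  {"slide": [0, 0, -0.085], "turn": 0, "fingers": 0.2},
])

```text
clock: 4.55
eef_pos: [616.5, 45.4, 163.4]
tcp_rot: [2.486, 1.919, 0.002]
wrist_force: [-0.1, 1.3, -1.4]
width: 32.2
gripper_force: 24.8
```

Call:
apply_moves([
  {"slide": [-0.01, -0.002, 0], "turn": 0, "fingers": 0.2},
  {"slide": [-0.03, -0.005, 0], "turn": 0, "fingers": 0.2},
  {"slide": [-0.06, -0.01, 0], "turn": 0, "fingers": 0.2},
  {"slide": [-0.09, -0.015, 0], "turn": 0, "fingers": 0.2},
  {"slide": [-0.12, -0.019, 0], "turn": 0, "fingers": 0.2},
  {"slide": [-0.15, -0.024, 0], "turn": 0, "fingers": 0.2},
  {"slide": [-0.18, -0.029, 0], "turn": 0, "fingers": 0.2},
  {"slide": [-0.21, -0.034, 0], "turn": 0, "fingers": 0.2},
  {"slide": [-0.24, -0.039, 0], "turn": 0, "fingers": 0.2},
  {"slide": [-0.27, -0.044, 0], "turn": 0, "fingers": 0.2},
  {"slide": [-0.3, -0.049, 0], "turn": 0, "fingers": 0.2},
  {"slide": [-0.325, -0.053, 0], "turn": 0, "fingers": 0.2},
  {"slide": [-0.34, -0.055, 0], "turn": 0, "fingers": 0.2},
  {"slide": [-0.348, -0.056, 0.01], "turn": 0, "fingers": 0.2},
  {"slide": [-0.348, -0.056, 0.03], "turn": 0, "fingers": 0.2},
  {"slide": [-0.348, -0.056, 0.055], "turn": 0, "fingers": 0.2},
  {"slide": [-0.348, -0.056, 0.08], "turn": 0, "fingers": 0.2},
  {"slide": [-0.348, -0.056, 0.1], "turn": 0, "fingers": 0.2},
  {"slide": [-0.348, -0.056, 0.115], "turn": 0, "fingers": 0.2},
  {"slide": [-0.348, -0.056, 0.12], "turn": 0, "fingers": 0.2},
])

```text
clock: 6.55
eef_pos: [473.1, -275.8, 40.4]
tcp_rot: [-2.483, -1.919, 0.001]
wrist_force: [-0.1, 0.3, -0.8]
width: 32.4
gripper_force: 24.8
```

```bash
python3 - <<'E'
from cell import *;from h import *
s=read_state();M,a=yaw(s);print(s["eef_pos"],a,M[:,2],s["width"],s["qpos"].round(2))
c=capture("scene");cv2.imwrite("pics/s2.png",cv2.resize(c["image"][80:280,100:380],(784,560)))
E
```

```text
[ 473.09999987 -275.79085731   40.43393721] -14.583123284447865 [-0.0028625   0.00229216 -0.99999328] 32.42422829993027 [ 0.76  0.56 -0.4   1.98  0.33  0.67 -0.11]
```

View pics/s2.png

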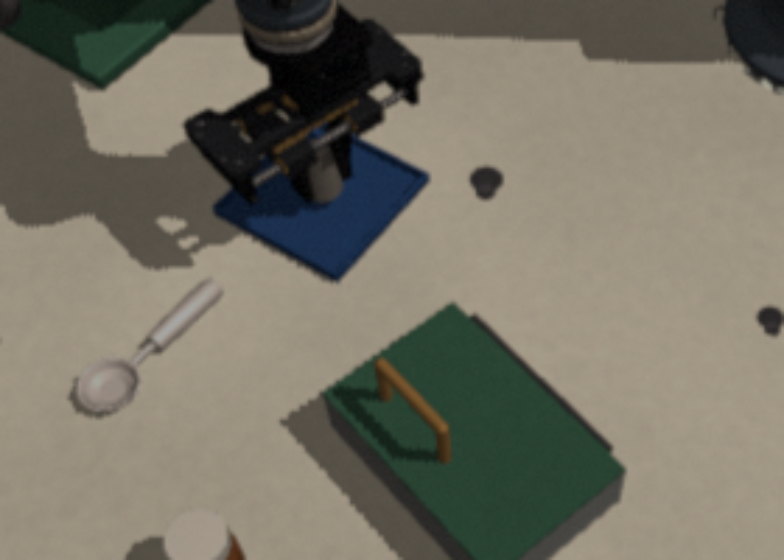

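The crop shows the cone upright in the fingers over the tray (crop pixel 325,180), with the lid shut and clear. I lower it next.

Call:
apply_moves([
  {"slide": [0, 0, 0.005], "turn": 0, "fingers": 0.2},
  {"slide": [0, 0, 0.008], "turn": 0, "fingers": 0.2},
  {"slide": [0, 0, 0.01], "turn": 0, "fingers": 0.2},
  {"slide": [0, 0, 0.011], "turn": 0, "fingers": 0.2},
  {"slide": [0, 0, 0.011], "turn": 0, "fingers": 0.2},
])

```text
clock: 7.1
eef_pos: [474.0, -277.3, 31.8]
tcp_rot: [2.487, 1.919, 0.0]
wrist_force: [0.1, -0.7, -0.9]
width: 31.9
gripper_force: 24.8
```

Call:
apply_moves([
  {"slide": [0, 0, 0.001], "turn": 0, "fingers": 0.2},
  {"slide": [0, 0, 0.002], "turn": 0, "fingers": 0.2},
  {"slide": [0, 0, 0.002], "turn": 0, "fingers": 0.2},
])

```text
clock: 7.4
eef_pos: [473.9, -277.2, 29.5]
tcp_rot: [2.487, 1.92, -0.0]
wrist_force: [-0.1, -0.2, -1.5]
width: 32.3
gripper_force: 24.8
```

Call:
apply_moves([
  {"slide": [0, 0, 0.0005], "turn": 0, "fingers": 0.2},
  {"slide": [0, 0, 0.001], "turn": 0, "fingers": 0.2},
  {"slide": [0, 0, 0.001], "turn": 0, "fingers": 0.2},
])

```text
clock: 7.7
eef_pos: [473.9, -277.2, 28.5]
tcp_rot: [-2.487, -1.92, 0.0]
wrist_force: [0.3, 0.3, -1.1]
width: 32.2
gripper_force: 24.8
```

Call:
apply_moves([
  {"slide": [0, 0, 0.0005], "turn": 0, "fingers": 0.2},
  {"slide": [0, 0, 0.001], "turn": 0, "fingers": 0.2},
  {"slide": [0, 0, 0.001], "turn": 0, "fingers": 0.2},
])

```text
clock: 8.0
eef_pos: [474.0, -277.2, 28.0]
tcp_rot: [2.487, 1.92, -0.0]
wrist_force: [-1.7, 0.5, 3.9]
width: 32.1
gripper_force: 25.1
```

Contact is felt (+3.9 N), so I release it and rise.

Call:
apply_moves([
  {"slide": [0, 0, 0], "turn": 0, "fingers": 0.5},
  {"slide": [0, 0, 0], "turn": 0, "fingers": 0.7},
  {"slide": [0, 0, 0], "turn": 0, "fingers": 0.7},
  {"slide": [0, 0, 0], "turn": 0, "fingers": 0.7},
  {"slide": [0, 0, 0], "turn": 0, "fingers": 0.7},
  {"slide": [0, 0, 0], "turn": 0, "fingers": 0.7},
  {"slide": [0, 0, -0.01], "turn": 0, "fingers": 0.7},
  {"slide": [0, 0, -0.03], "turn": 0, "fingers": 0.7},
  {"slide": [0, 0, -0.06], "turn": 0, "fingers": 0.7},
  {"slide": [0, 0, -0.1], "turn": 0, "fingers": 0.7},
  {"slide": [0, 0, -0.15], "turn": 0, "fingers": 0.7},
  {"slide": [0, 0, -0.15], "turn": 0, "fingers": 0.7},
])

```text
clock: 9.2
eef_pos: [478.2, -278.6, 185.0]
tcp_rot: [2.476, 1.912, 0.009]
wrist_force: [0.3, -0.1, 0.0]
width: 60.8
gripper_force: 0.0
```

```bash
cat >> h.py <<'E'
def wcloud(w,M,p0):
    T=w["hand_eye"];v,u=np.indices(w["z_map"].shape)
    p=np.stack([u,v,np.ones_like(u)],-1)@np.linalg.inv(w["mtx"]).T*w["z_map"][...,None]
    return (p@T[:3,:3].T+T[:3,3])@M.T+p0
E
python3 - <<'E'
from cell import *;from h import *
s=read_state();M,a=yaw(s);print(s["eef_pos"],a,s["width"],s["wrist_force"].round(1))
w=capture("wrist");p=wcloud(w,M,s["eef_pos"]);z=p[...,2]
for lo,hi in((50,62),(20,35)):
    k=(z>lo)&(z<hi)&(np.hypot(p[...,0]-473,p[...,1]+277)<40);q=p[k]
    if len(q):print(lo,len(q),q.mean(0),np.percentile(q,[1,99],axis=0).mean(0),np.percentile(q[:,2],[50,98]))
cv2.imwrite("pics/w3.png",w["image"])
E
```

```text
[ 478.21239174 -278.61460334  185.02254487] -14.665407046150463 60.829437918696264 [ 0.3 -0.1  0. ]
50 755 [ 472.31039835 -277.3906819    55.67015022] [ 472.31435792 -277.77503618   54.12974972] [55.89541947 57.40509504]
20 196 [ 474.89146419 -268.08753399   27.45604943] [ 472.09244177 -272.60163281   27.4857893 ] [27.44500947 34.56702084]
```

View pics/w3.png

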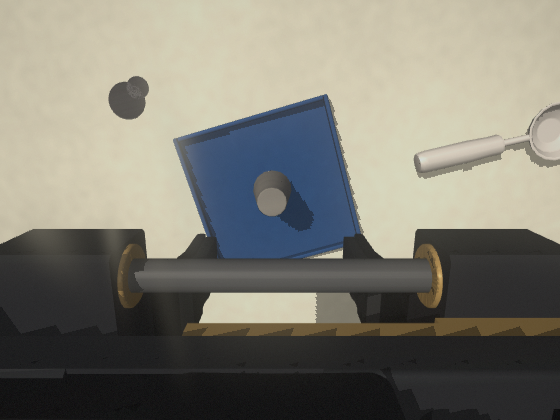

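The wrist view shows the cone upright and free near the tray centre (pixel 272,200), and the depth map puts its top at 56 mm, as expected. I go on to the handle.

Call:
apply_moves([
  {"slide": [0.02, 0.008, 0], "turn": 0, "fingers": 0.7},
  {"slide": [0.05, 0.019, 0], "turn": 0, "fingers": 0.7},
  {"slide": [0.09, 0.034, 0], "turn": 0, "fingers": 0.7},
  {"slide": [0.13, 0.049, 0], "turn": 0, "fingers": 0.7},
  {"slide": [0.17, 0.064, 0], "turn": 0, "fingers": 0.7},
  {"slide": [0.21, 0.079, 0], "turn": 0, "fingers": 0.7},
  {"slide": [0.245, 0.093, 0], "turn": 0, "fingers": 0.7},
  {"slide": [0.265, 0.1, 0], "turn": 0, "fingers": 0.7},
  {"slide": [0.265, 0.1, 0], "turn": 0, "fingers": 0.7},
  {"slide": [0.265, 0.1, 0], "turn": 0, "fingers": 0.7},
  {"slide": [0.265, 0.1, 0], "turn": 0, "fingers": 0.7},
])

```text
clock: 10.35
eef_pos: [636.8, -48.1, 176.9]
tcp_rot: [-2.489, -1.917, 0.003]
wrist_force: [-0.5, 0.0, 0.6]
width: 60.4
gripper_force: 0.0
```

```bash
python3 - <<'E'
from cell import *;from h import *
s=read_state();M,a=yaw(s);print(s["eef_pos"],a,s["width"],s["qpos"].round(2))
w=capture("wrist");p=wcloud(w,M,s["eef_pos"]);z=p[...,2];h=hsv(w)
k=(z>95)&(z<112)&(h[...,1]>110)&(h[...,0]<28)&(np.hypot(p[...,0]-638,p[...,1]+46.5)<60)
q=p[k];print(len(q),cv2.minAreaRect(q[:,:2].astype(np.float32)),np.percentile(q[:,2],[5,50,95]))
e=np.array([638,-46.5])-s["eef_pos"][:2];print("to go tool x,y",e@M[:2,0],e@M[:2,1],s["eef_pos"][2]-97)
E
```

```text
[636.77588971 -48.11856513 176.86705878] -14.785238910750493 60.42300709997829 [ 0.37  0.52 -0.51  1.67  0.29  1.03 -0.49]
1437 ((638.8983764648438, -41.03392791748047), (65.5632095336914, 9.463276863098145), 75.12454986572266) [100.56218902 102.97011125 104.41345851]
to go tool x,y 1.8773572872004494 0.7705258269980286 79.86705877980523
```

Call:
apply_moves([
  {"slide": [0.001, 0.0005, 0.03], "turn": 0, "fingers": 0.7},
  {"slide": [0.001, 0.0005, 0.055], "turn": 0, "fingers": 0.7},
  {"slide": [0.001, 0.0005, 0.072], "turn": 0, "fingers": 0.6},
  {"slide": [0.001, 0.0005, 0.08], "turn": 0, "fingers": 0.4},
  {"slide": [0.001, 0.0005, 0.08], "turn": 0, "fingers": 0.2},
  {"slide": [0.001, 0.0005, 0.08], "turn": 0, "fingers": 0},
  {"slide": [0.001, 0.0005, 0.08], "turn": 0, "fingers": 0},
  {"slide": [0.001, 0.0005, 0.08], "turn": 0, "fingers": 0},
  {"slide": [0.001, 0.0005, 0.08], "turn": 0, "fingers": 0},
  {"slide": [0.001, 0.0005, 0.08], "turn": 0, "fingers": 0},
  {"slide": [0.001, 0.0005, 0.08], "turn": 0, "fingers": 0},
  {"slide": [0.001, 0.0005, 0.08], "turn": 0, "fingers": 0},
  {"slide": [0.001, 0.0005, 0.08], "turn": 0, "fingers": 0},
], grip_force=30)

```text
clock: 11.7
eef_pos: [639.5, -45.5, 98.1]
tcp_rot: [2.486, 1.919, 0.003]
wrist_force: [2.6, -1.2, 1.2]
width: 9.0
gripper_force: 30.0
```

```bash
python3 - <<'E'
import numpy as np
for d in range(0,64,3):
    t=np.radians(d);print(d,round(95*np.cos(t)-49*np.sin(t)-95,1),round(-(95*np.sin(t)+49*np.cos(t)-49),1))
E
```

```text
0 0.0 -0.0
3 -2.7 -4.9
6 -5.6 -9.7
9 -8.8 -14.3
12 -12.3 -18.7
15 -15.9 -22.9
18 -19.8 -27.0
21 -23.9 -30.8
24 -28.1 -34.4
27 -32.6 -37.8
30 -37.2 -40.9
33 -42.0 -43.8
36 -46.9 -46.5
39 -52.0 -48.9
42 -57.2 -51.0
45 -62.5 -52.8
48 -67.8 -54.4
51 -73.3 -55.7
54 -78.8 -56.7
57 -84.4 -57.4
60 -89.9 -57.8
63 -95.5 -57.9
```

Call:
apply_moves([
  {"slide": [0, -0.0027, -0.0049], "turn": 0, "fingers": 0},
  {"slide": [0, -0.0056, -0.0097], "turn": 0, "fingers": 0},
  {"slide": [0, -0.0088, -0.0143], "turn": 0, "fingers": 0},
  {"slide": [0, -0.0123, -0.0187], "turn": 0, "fingers": 0},
  {"slide": [0, -0.0159, -0.0229], "turn": 0, "fingers": 0},
  {"slide": [0, -0.0198, -0.027], "turn": 0, "fingers": 0},
  {"slide": [0, -0.0239, -0.0308], "turn": 0, "fingers": 0},
  {"slide": [0, -0.0281, -0.0344], "turn": 0, "fingers": 0},
  {"slide": [0, -0.0326, -0.0378], "turn": 0, "fingers": 0},
  {"slide": [0, -0.0372, -0.0409], "turn": 0, "fingers": 0},
])

```text
clock: 12.7
eef_pos: [605.5, -36.5, 139.9]
tcp_rot: [2.483, 1.916, 0.009]
wrist_force: [7.7, -2.0, 1.1]
width: 8.8
gripper_force: 30.0
```

Call:
apply_moves([
  {"slide": [0, -0.0048, -0.0029], "turn": 0, "fingers": 0},
  {"slide": [0, -0.0097, -0.0056], "turn": 0, "fingers": 0},
  {"slide": [0, -0.0148, -0.008], "turn": 0, "fingers": 0},
  {"slide": [0, -0.02, -0.0101], "turn": 0, "fingers": 0},
  {"slide": [0, -0.0253, -0.0119], "turn": 0, "fingers": 0},
  {"slide": [0, -0.0306, -0.0135], "turn": 0, "fingers": 0},
  {"slide": [0, -0.0361, -0.0148], "turn": 0, "fingers": 0},
  {"slide": [0, -0.0416, -0.0158], "turn": 0, "fingers": 0},
  {"slide": [0, -0.0472, -0.0165], "turn": 0, "fingers": 0},
  {"slide": [0, -0.0527, -0.0169], "turn": 0, "fingers": 0},
  {"slide": [0, -0.0527, -0.0169], "turn": 0, "fingers": 0},
  {"slide": [0, -0.0527, -0.0169], "turn": 0, "fingers": 0},
  {"slide": [0, -0.0527, -0.0169], "turn": 0, "fingers": 0},
])

```text
clock: 14.0
eef_pos: [554.8, -23.1, 158.1]
tcp_rot: [2.482, 1.916, 0.009]
wrist_force: [4.3, -2.2, 9.5]
width: 8.8
gripper_force: 30.0
```

```bash
python3 - <<'E'
from cell import *;from h import *
s=read_state();M,a=yaw(s);print(s["eef_pos"],a,s["width"],s["gripper_force"],s["wrist_force"].round(1),np.abs(s["qd"]).max())
ya=np.radians(-14.73);X=np.array([np.cos(ya),np.sin(ya),0]);C=np.array([616.4,-10.3,0]);H=C-65*X+[0,0,50]
g=s["eef_pos"]-2*M[:,2];d=g-H;print("angle from tcp",np.degrees(np.arctan2(d[2],d@X)-np.arctan2(49,95)),np.hypot(d[2],d@X),"vs",np.hypot(49,95))
for n in("scene","top"):
    c=capture(n);P=cloud(c);h=hsv(c);q=P-H
    lx=q@X;ly=q@np.array([-X[1],X[0],0]);lz=q[...,2]
    k=(h[...,0]>60)&(h[...,0]<95)&(h[...,1]>90)&(abs(ly)<98)&(lx>-10)&(lx<110)&(lz>10)&(lz<125)
    if k.sum()>20:
        f=np.polyfit(lz[k],lx[k],1);print(n,k.sum(),"lid angle",np.degrees(np.arctan2(1,f[0])),f,lz[k].max())
    cv2.imwrite(f"pics/{n}4.png",c["image"])
t=P[...,2];k=(t>50)&(t<62)&(np.hypot(P[...,0]-473,P[...,1]+277)<45);print("cone",k.sum(),P[k].mean(0))
E
```

```text
[554.84041047 -23.08198847 158.10284916] -14.68524151554286 8.840531780945518 30.000797510147095 [ 4.3 -2.2  9.5] 0.002296385317013633
angle from tcp 58.19929657301358 110.44574762086835 vs 106.89246933250256
scene 663 lid angle 58.43469691157042 [ 0.61436964 -4.86662333] 114.31976182050408
top 856 lid angle 58.65859870129393 [ 0.60899968 -3.07595591] 115.51003639364833
cone 80 [ 474.10521351 -276.16818221   55.05090283]
```

View pics/scene4.png

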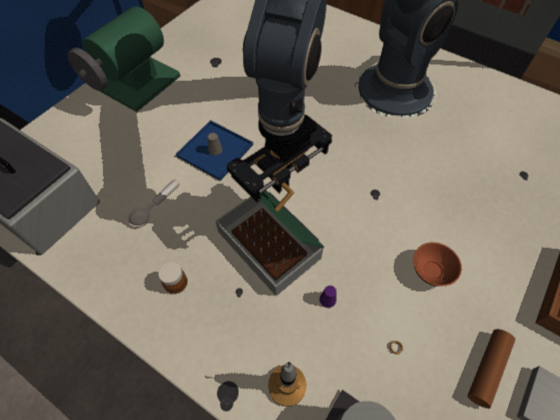

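The scene shows the lid held open by the gripper at about 58.5°, the cone upright in the tray (pixel 214,145), and the ring and spoon where they were. A small nudge brings it to the middle of the range.

Call:
apply_moves([
  {"slide": [0, -0.0012, 0.0005], "turn": 0, "fingers": 0},
  {"slide": [0, -0.0025, 0.001], "turn": 0, "fingers": 0},
  {"slide": [0, -0.0025, 0.001], "turn": 0, "fingers": 0},
  {"slide": [0, -0.0025, 0.001], "turn": 0, "fingers": 0},
  {"slide": [0, -0.0025, 0.001], "turn": 0, "fingers": 0},
  {"slide": [0, -0.0025, 0.001], "turn": 0, "fingers": 0},
])

```text
clock: 14.7
eef_pos: [553.7, -22.8, 158.1]
tcp_rot: [2.481, 1.914, 0.012]
wrist_force: [3.7, -2.2, 13.5]
width: 9.0
gripper_force: 30.0
```

```bash
python3 - <<'E'
from cell import *;from h import *
s=read_state();print(s["eef_pos"],s["wrist_force"].round(1),s["gripper_force"],np.abs(s["qd"]).max())
ya=np.radians(-14.73);X=np.array([np.cos(ya),np.sin(ya),0]);H=np.array([616.4,-10.3,50])-65*X
for n in("scene","top"):
    c=capture(n);q=cloud(c)-H;h=hsv(c);lx=q@X;ly=q@np.array([-X[1],X[0],0]);lz=q[...,2]
    k=(h[...,0]>60)&(h[...,0]<95)&(h[...,1]>90)&(abs(ly)<98)&(lx>-10)&(lx<110)&(lz>10)&(lz<125)
    a=np.degrees(np.arctan2(1,np.polyfit(lz[k],lx[k],1)[0]));print(n,a)
if 57<a<63: print(finish_job())
E
```

```text
[553.65678291 -22.77233228 158.13364315] [ 3.7 -2.2 13.5] 30.001801550388336 0.0009447437164887005
scene 59.342772253756806
top 59.262117157962635
the job is handed in; nothing more can be done
None
```

The job is handed in at about 15 s of the 53 s: the cone stands released and upright in the blue tray, and the gripper holds the lid still at about 59° by the camera measurement. The ring and spoon were not touched. The hand-in gave no verdict.

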